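Scan the cartridge on the balance and clear it into the tray

ROBOT

A 6-joint arm with a two-finger parallel gripper is mounted at the origin on the work surface. World frame = base frame: x ahead of the robot, y to its left, z up, the work surface at z = 0. Lengths are in m, angles in rad, forces in N, time in s.
With the tool pointing down it reaches from about 0.3 to 0.95 m from the base axis. Payload 3.1 kg.
Tool frame: the origin (TCP) lies at the very end of the fingers, on their centre line; the grasp point (between the pads) lies 19 mm behind it (grip_point_offset is the z of the grasp point in the tool frame, in m); z points along the fingers, y is the line along which they close (so a half turn about z gives the same grasp; the last joint's range is limited). The gripper opens to 85 mm and grips with 20 to 120 N. Pads are 22 mm wide; open, the fingers measure 114 mm over their backs; the gripper's body (76 mm by 85 mm) begins 54 mm behind the grasp point. The pads swing forward as they close: fully open they stand 13 mm farther back than shut.
Start: joints at [1.131, 0.308, 1.634, -0, 1.2, -0.07], TCP at [0.226, 0.583, 0.231] pointing down, gripper open.
Joint ranges: [-3.06, 3.06], [-0.79, 1.96], [0.05, 2.63], [-1.19, 4.34], [0.05, 2.64], [-2.94, 2.94]. Speed limits (rad/s): [2.79, 2.79, 3.14, 3.14, 3.14, 3.14].

INTERFACE

Orientations are given as a unit quaternion [x, y, z, w].
In Python, from cell import * gives the robot as it stands. The module is installed in compiled form; this text tells all that it offers.
- The arm moves only by the tool drive_tool, never from a script. Its argument "moves" is one flat list of numbers, 7 for each row, row after row: the turn, a rotation vector about the world's x, y, z normalised to -1 to 1, where 1 is pi rad, then the shift along the world's x, y, z normalised to -1 to 1, where 1 is 0.1 m, then the opening, from 0 (shut) to 1 (fully open). A call has 1 to 5 rows; each row is the pose to reach, as a shift and turn from the pose commanded when the call began, turning the shorter way round; what a row does not reach only later rows make up. A row lasts 1/12 s, in which the tool goes at most 41.7 mm and 7.16 degrees, less where a joint would pass 70% of its speed; a pose out of reach is approached as far as the arm can. A call with a number of a shift or a turn outside -1 to 1 is refused whole. A call with a gripper value outside its range is refused whole. The fingers move at their own pace and stop on an object; "newtons" is the grip in N (left out, the last holds). Time passes only in rows, so rows that repeat a pose let the fingers close. It gives the time, the measured TCP pose, the force, the opening and the grip force at its end, in the units of the state.
- observe(): the state, without advancing time (a new reading comes with each control period).
- capture(name): name is "scene" or "top"; returns (picture, depth): 480x640x3 uint8, red, green, blue; 480x640 float32, m along the optical axis (not along the pixel's ray), 0 where there is no reading.
- camera_model(name): a dict with "K" (3x3 intrinsics, pixels), "k1" (the pictures are not rectified: a ray, as slopes to the right and down, at radius r is drawn at 1 + k1 r^2 times it, then the intrinsics apply), "pose" (4x4, takes a point from camera to world coordinates). Camera axes: x right, y down, z forward; pixel columns grow to the right and rows downward; lengths in m; the calibration is good to about 2 mm. A picture is of the moment at which its call begins. camera_model takes no time and is no camera call.
- hand_in(): hands the job in; it is judged then, once.
Trained networks look in the newest picture that a camera, given by its name, has taken for a name from the list of things; names that differ only in an ending like _2 or _b are one class to them, and where a whole thing is asked for, a point or a joint stands for the part that bears it (a point fixed in the world has none). Each returns a list of dicts, best first, with "confidence" (0 to 1); they miss things now and then, are a little off and sometimes report something else, mostly with a low value. They report only what shows in the picture. A call takes as long as a camera call. They do not tell look-alikes from the thing itself.
- cut_out(camera, name): "mask" (480x640 bool, what is visible of it) and "box" ([centre column, centre row, width, height] in pixels, round what is visible of it).
The state is a dict: "time_s": time; "qpos": joint angles; "qvel": joint speeds; "joint_efforts": joint torques, N m; "tcp_pos": TCP position; "tool_rot": TCP orientation; "wrist_force": force on the tool from outside, world axes, zero at the start; "wrist_torque": the same for the moment, N m; "width": finger opening in m; "grasp_force": force on a finger pad.
Only numpy, scipy, OpenCV 4.12 (cv2) and the standard library are available. Lean on these libraries where they do the work, as an engineer would, in place of code of your own. Each camera call takes 0.05 s, during which the arm holds its last target. There are 200 camera calls.

TASK

Pick up the code reader from its fork stand, aim its window squarely at the middle of the bar-code label on the cartridge that stands on the balance, about 8 cm away, and hold it still for two seconds without touching the cartridge. Lay the reader back on its stand the way it was, then slide the cartridge off the pan, without picking it up, so that it drops into the grey tray beside the balance. Leave the spare cartridge, the bottle and the beaker alone.

Things in the scene. Friction and masses are not known exactly. Their poses are not given: they have to be found in the camera images.
- reader: loose hand-held code reader, 150 g: straight grey handle 136 long, 30 wide (y), 28 high, with a black nose (50 long, 36 wide, 26 thick) bent 45 degrees down at its front. Origin on the handle's underside near the centre of mass; x along the handle towards the nose (handle x = -72 to +64), z up. Starts lying in the forks of reader_stand, nose overhanging its front
- reader_grip (a point): middle of the handle's cross-section, 14 mm above reader's origin: the place to grip, across the 30 mm width (y), from above
- reader_window (a point): centre of the window at the end of the reader's nose, at (99.4, 0, -19.4) mm in reader's frame. Its z axis is the line of sight out of the window: forwards and 45 degrees down when the handle is level, direction (0.707, 0, -0.707) in reader's frame; its y axis is reader's y
- reader_stand: fixed stand, origin at its underside's centre: black foot 120 x 90 x 12, two steel forks 10 thick at x = -40 and +40, seats 70 mm above the bench. Flared cheeks rise 16 mm beside the handle, 6 mm clear each side; between the forks the handle's sides are free down to the foot. The reader lies home with its origin at (0, 0, 70) mm here, x axes alike
- cartridge: loose white plastic cartridge, 160 g, on the balance's pan: 70 long (x), 60 wide (y), 50 high plus a small black cap (6 high). Origin at the underside's centre. Its upper -x edge is cut off by a 45-degree slope, from 20 mm high at x = -35 to 50 mm high at x = -5, that carries the label; below the slope the -x end is upright
- label (a point): centre of the bar-code label (34 x 44) on the cartridge's slope, at x = -20.7, y = 0, z = 35.7 mm in cartridge's frame. Its z axis is the outward normal of the label, 45 degrees upwards towards the cartridge's -x end; its y axis is cartridge's y
- cartridge_center (a point): middle of the cartridge's body, 23 mm above its underside
- balance: fixed white laboratory balance about 240 x 164, origin on the bench; flat steel pan, top 60 mm above the bench, spanning x = -60 to +90 and y = -80 to +80 mm in its frame, control panel at the -x end. The tray stands along its -y side; the label faces roughly to its +y
- tray: fixed grey open tray, 170 (x) x 180 (y) x 45 high, walls and floor 3 thick, origin at the centre of its underside. It stands beside the balance's -y side, its rim 15 mm below the pan's top, with a gap of 8 to 16 mm to the pan's edge
- spare: a second cartridge of the same make standing on the bench on the robot's right: leave alone
- bottle: closed amber jar, 60 diameter, 120 high, origin at the underside's centre: leave alone
- beaker: glass beaker, 72 diameter, 90 high, origin at the underside's centre: leave alone
Things that resemble listed ones, but are neither listed nor needed, are in the scene too. Leave any red look-alike of the cartridge alone. Several things have the shape of the reader; the one meant has the colours described above.

How it is judged:
On the way, in this order (a step that is already met when the one before it is completed fails the run):
1. reader held still 1.5 s, label centre 50-110 mm ahead of the window and within 15 mm of its line of sight, within 0.35 rad of square to it; cartridge not yet moved 15 mm (z of label in the frame of reader_window between 0.05 and 0.11 m and x of label in the frame of reader_window between -0.015 and 0.015 m and y of label in the frame of reader_window between -0.015 and 0.015 m and angle between the z axis of reader_window and the z axis of label, either way round below 0.35 rad and linear speed of reader below 0.02 m/s and angular speed of reader below 0.15 rad/s and contact force between the fingers and reader above 0.5 N and distance of cartridge from where it was at the start of the episode below 0.015 m), for 1.5 s.
2. the reader lies home on its stand, nose to the front, released, the cartridge still on the pan (x of reader in the frame of reader_stand between -0.015 and 0.015 m and y of reader in the frame of reader_stand between -0.012 and 0.012 m and z of reader in the frame of reader_stand between 0.064 and 0.076 m and x of reader_window in the frame of reader_stand above 0.07 m and angle between reader's own z axis and vertical below 0.12 rad and contact force between the fingers and reader below 0.1 N and linear speed of reader below 0.02 m/s and distance of cartridge from where it was at the start of the episode below 0.015 m), for 0.2 s.
3. the cartridge lies in the tray (x of cartridge_center in the frame of tray between -0.08 and 0.08 m and y of cartridge_center in the frame of tray between -0.085 and 0.085 m and height (world z) of cartridge_center below 0.048 m and linear speed of cartridge below 0.02 m/s), for 0.2 s.
At the end, for the whole second after the job is handed in: The reader lies released and at rest on its stand, nose to the front (within 15 mm along, 12 mm across, 6 mm in height, 0.12 rad of level), and the cartridge lies at rest inside the tray (its middle at least 5 mm inside the tray's outline and lower than 48 mm above the bench) (all of step 3 and x of reader in the frame of reader_stand between -0.015 and 0.015 m and y of reader in the frame of reader_stand between -0.012 and 0.012 m and z of reader in the frame of reader_stand between 0.064 and 0.076 m and x of reader_window in the frame of reader_stand above 0.07 m and angle between reader's own z axis and vertical below 0.12 rad and contact force between the fingers and reader below 0.1 N and linear speed of reader below 0.02 m/s); the robot touches nothing.
It fails at once if the reader touches the cartridge (contact force between reader and cartridge above 0.3 N).
It fails at once if the cartridge is lifted more than 25 mm off the pan (height (world z) of cartridge above 0.085 m).
It fails at once if the spare cartridge, bottle or beaker is moved more than 20 mm (distance of any of spare, bottle, beaker from where it was at the start of the episode above 0.02 m).
It also fails if it takes over 59 s, if anything falls off the work surface, if the arm or the gripper's body presses on something with over 40 N, if the wrist force passes 120 N, or if a joint passes its speed limit or range.

## Working session

There is one attempt and no reset: what is moved stays moved. The work goes in short steps, Python scripts to look and compute and a tool call to move; the robot and the scene stay as the last step left them, time stands still between calls to the robot, and variables do not carry over. Pictures are saved under pics/ and viewed, at most 10 in all, crops included, and the job is handed in when it is done.

Besides the shell and the picture viewer there is one more tool, called after "Call:" in YAML: its name, and indented under it one key for each argument. drive_tool: Moves the arm, as the interface text tells. Scaled input: -1 to 1 covers 0.1 m each way for a shift and pi rad each way for a turn. Its arguments: {"type":"object","properties":{"moves":{"type":"array","items":{"type":"number"}},"newtons":{"type":"number"}},"required":["moves"]}

```bash
mkdir -p pics; cat > h.py <<'E'
from cell import *
import numpy as np, cv2
def cap(n,f=None):
    p,d=capture(n)
    if f: cv2.imwrite('pics/'+f,p[:,:,::-1])
    np.savez('/tmp/'+n+'.npz',p=p,d=d)
    return p,d
def cloud(n,d):
    m=camera_model(n);K=np.array(m['K']);P=np.array(m['pose']);k=m['k1']
    v,u=np.mgrid[:480,:640]
    x=(u-K[0,2])/K[0,0];y=(v-K[1,2])/K[1,1]
    a,b=x.copy(),y.copy()
    for _ in range(10):
        s=1+k*(a*a+b*b);a=x/s;b=y/s
    X=np.stack([a*d,b*d,d],-1)
    return X@P[:3,:3].T+P[:3,3]
E
python3 - <<'E'
from h import *
for n in('scene','top'):
    p,d=cap(n,n+'1.png');C=cloud(n,d);print(n,np.array(camera_model(n)['pose']).round(3).tolist(),camera_model(n)['K'])
    for o in('reader','reader_stand','cartridge','label','balance','tray','spare','bottle','beaker'):
        for r in cut_out(n,o):
            m=r['mask']&(d>0);q=C[m]
            print(o,round(r['confidence'],2),np.round(r['box']).tolist(),np.median(q,0).round(3),p[m].mean(0).round()if len(q) else '')
E
```

```text
scene [[0.06, 0.771, -0.634, 1.227], [0.998, -0.043, 0.042, -0.102], [0.006, -0.635, -0.772, 0.958], [0.0, 0.0, 0.0, 1.0]] [[534.25884434   0.         314.14914552]
 [  0.         534.25884434 240.93017416]
 [  0.           0.           1.        ]]
reader 0.9 [464.0, 183.0, 63.0, 47.0] [0.291 0.336 0.031] [84. 39. 51.]
reader 0.61 [482.0, 220.0, 84.0, 22.0] [0.468 0.315 0.093] [39. 40. 40.]
reader_stand 0.6 [480.0, 232.0, 58.0, 56.0] [0.481 0.331 0.015] [23. 23. 23.]
cartridge 0.96 [398.0, 254.0, 37.0, 46.0] [0.525 0.129 0.041] [106.  33.  29.]
cartridge 0.89 [321.0, 257.0, 36.0, 43.0] [ 0.566 -0.049  0.103] [106. 105.  99.]
cartridge 0.84 [359.0, 357.0, 33.0, 45.0] [0.767 0.015 0.045] [118.  37.  32.]
label 0.95 [397.0, 255.0, 40.0, 45.0] [0.525 0.129 0.042] [106.  32.  28.]
label 0.86 [320.0, 256.0, 44.0, 41.0] [ 0.566 -0.049  0.105] [107. 106. 100.]
balance 0.91 [325.0, 270.0, 93.0, 101.0] [ 0.589 -0.034  0.06 ] [122. 116. 101.]
tray 0.56 [244.0, 295.0, 99.0, 87.0] [ 0.583 -0.219  0.006] [70. 72. 71.]
spare 0.74 [226.0, 196.0, 35.0, 38.0] [ 0.315 -0.256  0.04 ] [115. 115. 106.]
b
[... 1069 characters left out ...]
48] [105.  43.  41.]
label 0.58 [248.0, 241.0, 31.0, 33.0] [0.51  0.127 0.046] [113.  55.  52.]
balance 0.67 [313.0, 235.0, 73.0, 99.0] [ 0.511 -0.039  0.056] [134. 129. 115.]
balance 0.42 [173.0, 262.0, 75.0, 23.0] [0.458 0.309 0.095] [59. 61. 61.]
tray 0.64 [381.0, 211.0, 76.0, 72.0] [ 0.592 -0.221  0.003] [93. 95. 95.]
spare 0.94 [399.0, 325.0, 29.0, 36.0] [ 0.301 -0.256  0.047] [120. 121. 118.]
spare 0.37 [172.0, 262.0, 77.0, 22.0] [0.458 0.308 0.095] [59. 60. 60.]
bottle 0.9 [467.0, 208.0, 36.0, 32.0] [ 0.582 -0.424  0.114] [49. 44. 39.]
bottle 0.57 [203.0, 185.0, 32.0, 31.0] [0.664 0.252 0.044] [ 97. 103. 101.]
beaker 0.77 [201.0, 183.0, 32.0, 30.0] [0.664 0.252 0.043] [ 97. 103. 101.]
```

```bash
python3 - <<'E'
import cv2
a=cv2.imread('pics/scene1.png')[150:380,110:530];cv2.imwrite('pics/a.png',cv2.resize(a,(798,437),interpolation=cv2.INTER_CUBIC))
a=cv2.imread('pics/top1.png')[130:370,120:500];cv2.imwrite('pics/b.png',cv2.resize(a,(798,504),interpolation=cv2.INTER_CUBIC))
E
```

```text
(no output)
```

View pics/a.png

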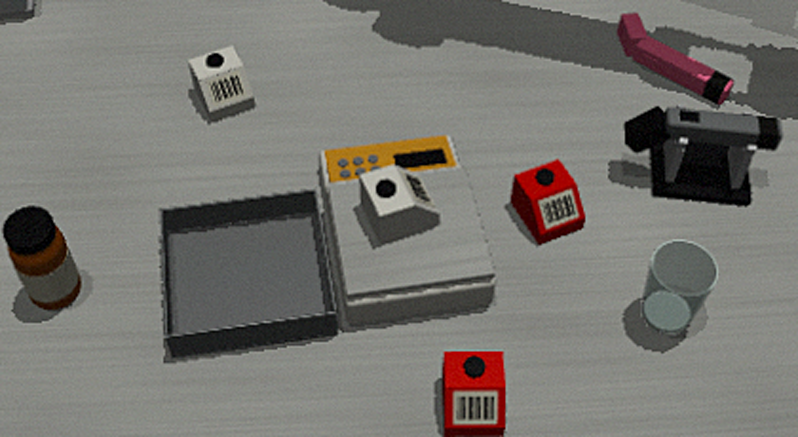

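View pics/b.png

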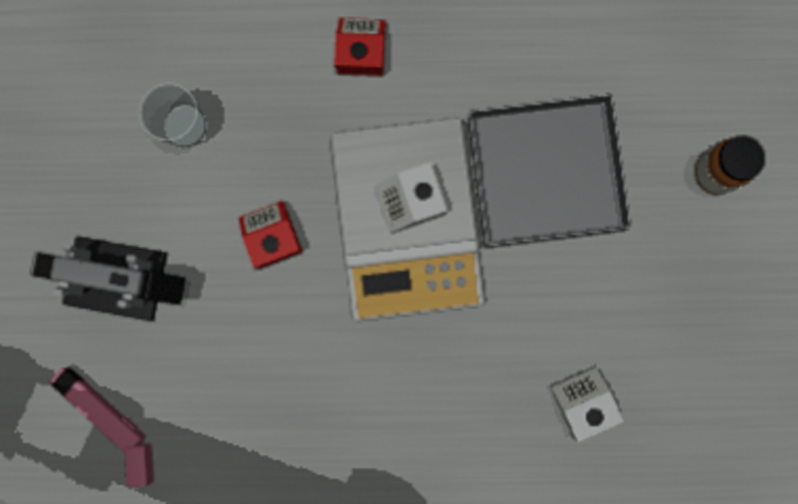

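The reader meant is the grey/black one in the stand (scene px 482,220; top 172,262). The pink look-alike (scene 464,183) lies on the bench, and the crop confirms which is which. The cartridge is the white one on the pan (scene 321,257), with its label towards +y. The white one at scene 226,196 is the spare, and two red look-alikes are at 398,254 and 359,357.

```bash
python3 - <<'E'
from h import *
from scipy.ndimage import median_filter
Cs=[]
for n in('scene','top'):
    z=np.load('/tmp/'+n+'.npz');C=cloud(n,z['d']).reshape(-1,3);c=z['p'].reshape(-1,3);Cs.append(C)
    def box(x0,x1,y0,y1,z0,z1): return (C[:,0]>x0)&(C[:,0]<x1)&(C[:,1]>y0)&(C[:,1]<y1)&(C[:,2]>z0)&(C[:,2]<z1)
    def rect(q,t):
        (cx,cy),(w,h),a=cv2.minAreaRect(q[:,:2].astype(np.float32)); print(n,t,len(q),np.round([cx,cy,w,h],4),round(a,1),'z',np.median(q[:,2]).round(4),'mean',q.mean(0).round(4))
    tab=C[box(.3,.8,.35,.6,-.02,.02)];print('bench z',np.median(tab[:,2]))
    rect(C[box(.35,.6,.18,.45,.086,.11)],'reader top')
    q=C[box(.35,.6,.24,.40,.090,.11)];q=q-q.mean(0);w,V=np.linalg.eigh(q[:,:2].T@q[:,:2]);print('axis',np.degrees(np.arctan2(V[1,1],V[0,1])))
    rect(C[box(.35,.6,.22,.45,.004,.02)],'foot')
    m=box(.42,.66,-.15,.05,.106,.113);rect(C[m],'cart top')
    # slope normal
    m=box(.42,.66,-.12,.05,.085,.105);q=C[m]
    rng=np.random.default_rng(0);best=(0,)
    for _ in range(500):
        s=q[rng.choice(len(q),3)];nn=np.cross(s[1]-s[0],s[2]-s[0]);nn/=np.linalg.norm(nn)+1e-12
        if nn[2]<0:nn=-nn
        if not .5<nn[2]<.85: continue
        i=abs((q-s[0])@nn)<.002
        if i.sum()>best[0]:best=(i.sum(),i)
    if len(best)>1:
        s=q[best[1]];c0=s.mean(0);nn=np.linalg.svd(s-c0)[2][2];nn*=np.sign(nn[2]);print('slope',best[0],c0.round(4),nn.round(3),np.degrees(np.arctan2(nn[1],nn[0])))
    rect(C[box(.44,.75,-.14,.10,.055,.065)],'pan')
    rect(C[box(.35,.8,-.36,-.1,.035,.05)],'tray rim')
    rect(C[box(.42,.6,.07,.19,.03,.07)],'red')
E
```

```text
bench z 0.0020503755927629985
scene reader top 978 [0.4626 0.3295 0.1567 0.0638] 80.2 z 0.098 mean [0.4675 0.3287 0.0964]
axis 78.947269732977
scene foot 1879 [0.4752 0.3349 0.2501 0.2294] 0.2 z 0.0119 mean [0.4849 0.3258 0.0104]
scene cart top 360 [ 0.5524 -0.0541  0.0646  0.0502] 18.5 z 0.1112 mean [ 0.5559 -0.054   0.1107]
slope 141 [ 0.5453 -0.0212  0.0955] [-0.209  0.68   0.703] 107.05374915485405
scene pan 3437 [ 0.6001 -0.0352  0.2108  0.2686] 76.3 z 0.062 mean [ 0.5892 -0.0309  0.0618]
scene tray rim 1226 [ 0.5562 -0.199   0.238   0.2235] 6.7 z 0.0437 mean [ 0.5777 -0.1949  0.043 ]
scene red 841 [0.5136 0.1314 0.0718 0.0633] 21.2 z 0.0497 mean [0.5158 0.1294 0.0468]
bench z -0.0009531248123448854
top reader top 695 [0.4617 0.3287 0.1573 0.0563] 80.9 z 0.0964 mean [0.4615 0.3283 0.0958]
axis 79.07103561979523
top foot 947 [0.4752 0.3354 0.2233 0.2476] 89.8 z 0.01 mean [0.4634 0.3317 0.0097]
top cart top 326 [ 0.5513 -0.0564  0.06    0.0476] 18.6 z 0.1092 mean [ 0.5516 -0.058   0.1093]
slope 154 [ 0.5404 -0.027   0.0952] [-0.235  0.659  0.715] 109.66984762218414
top pan 2782 [ 0.6221 -0.0304  0.2612  0.16  ] 6.4 z 0.0592 mean [ 0.5718 -0.0333  0.0592]
top tray rim 619 [ 0.5557 -0.2015  0.2323  0.2234] 6.5 z 0.0424 mean [ 0.56   -0.1887  0.0422]
top red 529 [0.5096 0.1294 0.0633 0.0585] 20.2 z 0.0479 mean [0.5069 0.1277 0.0466]
```

```bash
python3 - <<'E'
from h import *
from scipy.spatial.transform import Rotation as R
s=observe();print(s['time_s'],s['tcp_pos'],R.from_quat(s['tool_rot']).as_matrix().round(3).tolist(),s['width'])
a=np.radians(259);h=np.array([np.cos(a),np.sin(a)]);l=np.array([-h[1],h[0]])
for n in('scene','top'):
    z=np.load('/tmp/'+n+'.npz');C=cloud(n,z['d']).reshape(-1,3)
    B=lambda x0,x1,y0,y1,z0,z1:C[(C[:,0]>x0)&(C[:,0]<x1)&(C[:,1]>y0)&(C[:,1]<y1)&(C[:,2]>z0)&(C[:,2]<z1)]
    q=B(.38,.6,.2,.45,.093,.106);t=q[:,:2]@h;w=q[:,:2]@l
    print(n,'along',np.percentile(t,[0,2,50,98,100]).round(4),'across',np.percentile(w,[2,10,50,90,98]).round(4),'z',np.percentile(q[:,2],[20,50,80]).round(4))
    q=B(.40,.56,.24,.42,.007,.017);t=q[:,:2]@h;w=q[:,:2]@l
    print('foot along',np.percentile(t,[1,3,97,99]).round(4),'across',np.percentile(w,[1,3,97,99]).round(4))
    q=B(.44,.75,-.32,-.13,0,.012);print('tray floor',cv2.minAreaRect(q[:,:2].astype(np.float32)),np.percentile(q[:,0],[2,98]).round(3),np.percentile(q[:,1],[2,98]).round(3))
E
```

```text
1.0 [0.22591328 0.5827553  0.23131592] [[-0.932, 0.361, 0.0], [0.361, 0.932, 0.0], [0.0, 0.0, -1.0]] 0.08507144045238425
scene along [-0.49   -0.4869 -0.4184 -0.3448 -0.3392] across [0.3768 0.3814 0.3956 0.4058 0.4079] z [0.0969 0.0993 0.101 ]
foot along [-0.4736 -0.4696 -0.3564 -0.3544] across [0.3506 0.3544 0.4361 0.4371]
tray floor ((0.5950099229812622, -0.22503268718719482), (0.3099595606327057, 0.18991222977638245), 0.0005245715728960931) [0.446 0.746] [-0.316 -0.134]
top along [-0.4893 -0.4847 -0.4192 -0.3439 -0.3361] across [0.3774 0.3798 0.3907 0.4015 0.4038] z [0.0951 0.097  0.0991]
foot along [-0.4712 -0.4667 -0.3564 -0.3548] across [0.3468 0.3477 0.4332 0.4342]
tray floor ((0.594984233379364, -0.22501930594444275), (0.18991680443286896, 0.30987444519996643), 89.98114776611328) [0.449 0.741] [-0.312 -0.136]
```

Call:
drive_tool:
  moves: [0,0,-0.038,0.2,-0.2,0,1,0,0,-0.076,0.4,-0.4,0,1,0,0,-0.114,0.6,-0.6,0,1,0,0,-0.152,0.8,-0.8,0,1,0,0,-0.19,1,-1,0,1]

```text
time_s: 1.42
tcp_pos: [0.3266, 0.4818, 0.2313]
tool_rot: [0.467, 0.884, 0.0, 0.0]
wrist_force: [1.2, 0.8, 0.3]
width: 0.0856
grasp_force: 0.0
```

Call:
drive_tool:
  moves: [0,0,-0.038,0.2,-0.2,0,1,0,0,-0.076,0.4,-0.4,0,1,0,0,-0.114,0.6,-0.6,0,1,0,0,-0.152,0.8,-0.8,0,1,0,0,-0.19,1,-1,0,1]

```text
time_s: 1.83
tcp_pos: [0.4268, 0.3817, 0.2315]
tool_rot: [0.707, 0.708, 0.0, 0.0]
wrist_force: [-0.4, 0.4, -0.3]
width: 0.0856
grasp_force: 0.0
```

Call:
drive_tool:
  moves: [0,0,-0.03,0.2,-0.25,-0.1,1,0,0,-0.063,0.386,-0.503,-0.3,1,0,0,-0.063,0.386,-0.503,-0.5,1,0,0,-0.063,0.386,-0.503,-0.5,1,0,0,-0.063,0.386,-0.503,-0.5,1]

```text
time_s: 2.25
tcp_pos: [0.4636, 0.3317, 0.1801]
tool_rot: [0.771, 0.636, -0.002, -0.0]
wrist_force: [0.7, -0.3, 0.1]
width: 0.0853
grasp_force: 0.0
```

Call:
drive_tool:
  moves: [0,0,0,0.01,0.008,-0.2,1,0,0,0,0.01,0.008,-0.4,1,0,0,0,0.01,0.008,-0.6,1,0,0,0,0.01,0.008,-0.8,1,0,0,0,0.01,0.008,-0.9,1]

```text
time_s: 2.67
tcp_pos: [0.4645, 0.3342, 0.0906]
tool_rot: [0.771, 0.637, -0.0, -0.0]
wrist_force: [0.5, -0.4, -0.5]
width: 0.0855
grasp_force: 0.0
```

Call:
drive_tool:
  moves: [0,0,0,0,0,-0.15,1,0,0,0,0,0,-0.25,1,0,0,0,0,0,-0.25,0.5,0,0,0,0,0,-0.25,0,0,0,0,0,0,-0.25,0]
  newtons: 35

```text
time_s: 3.08
tcp_pos: [0.4663, 0.3341, 0.0675]
tool_rot: [0.771, 0.637, 0.001, 0.0]
wrist_force: [0.3, 0.7, 1.3]
width: 0.0511
grasp_force: 0.0
```

Call:
drive_tool:
  moves: [0,0,0,0,0,0,0,0,0,0,0,0,0,0,0,0,0,0,0,0,0,0,0,0,0,0,0,0,0,0,0,0,0,0,0]

```text
time_s: 3.5
tcp_pos: [0.4662, 0.3339, 0.0676]
tool_rot: [0.771, 0.636, 0.001, -0.0]
wrist_force: [-1.5, 1.8, 5.9]
width: 0.0294
grasp_force: 35.9
```

Call:
drive_tool:
  moves: [0,0,0,0,0,0.1,0,0,0,0,0,0,0.25,0,0,0,0,0,0,0.5,0,0,0,0,0,0,0.75,0,0,0,0,0,0,1,0]

```text
time_s: 3.92
tcp_pos: [0.4649, 0.3326, 0.1669]
tool_rot: [0.771, 0.637, -0.001, 0.0]
wrist_force: [1.5, 1.2, -1.7]
width: 0.0292
grasp_force: 35.0
```

Call:
drive_tool:
  moves: [0,0,0.016,0.02,-0.1,0,0,0,0,0.035,0.05,-0.3,0,0,0,0,0.055,0.08,-0.55,0,0,0,0,0.08,0.12,-0.8,0,0,0,0,0.1,0.15,-1,0,0]

```text
time_s: 4.33
tcp_pos: [0.4801, 0.2314, 0.1662]
tool_rot: [0.661, 0.751, -0.001, 0.0]
wrist_force: [0.6, 0.7, -2.0]
width: 0.0296
grasp_force: 35.1
```

Call:
drive_tool:
  moves: [0,0,0.01,0.02,-0.2,0,0,0,0,0.02,0.04,-0.4,0,0,0,0,0.035,0.06,-0.55,0,0,0,0,0.05,0.08,-0.65,0,0,0,0,0.06,0.1,-0.7,0,0]

```text
time_s: 4.75
tcp_pos: [0.4901, 0.1614, 0.1661]
tool_rot: [0.588, 0.809, -0.001, -0.0]
wrist_force: [-0.3, -0.2, -2.4]
width: 0.0297
grasp_force: 35.0
```

```bash
cat > win.py <<'E'
from h import *
from scipy.spatial.transform import Rotation as R
import sys
s=observe();t=np.array(s['tcp_pos']);M=R.from_quat(s['tool_rot']).as_matrix();y=M[:,1]
h=np.array([y[1],-y[0],0]);h/=np.linalg.norm(h);l=np.array([-h[1],h[0],0])
o=t+h*.0017+[0,0,.0024]
print('t',s['time_s'],'tcp',t.round(4),'heading',np.degrees(np.arctan2(h[1],h[0])).round(2),'window pred',(o+h*.0994-[0,0,.0194]).round(4))
for n in('scene','top'):
    p,d=cap(n,n+sys.argv[1]+'.png');C=cloud(n,d).reshape(-1,3);g=p.reshape(-1,3)
    r=C-o;a=r@h;b=r@l;z=r[:,2]
    k=(abs(b)<.03)&(a>.02)&(a<.13)&(z>-.05)&(z<.04)
    q=np.c_[a,b,z][k]
    for lo in np.arange(.02,.125,.01):
        i=(q[:,0]>=lo)&(q[:,0]<lo+.01)
        if i.sum()>3: print(n,lo.round(2),i.sum(),'b',np.percentile(q[i,1],[5,50,95]).round(4),'z',np.percentile(q[i,2],[5,50,95]).round(4))
E
python3 win.py 2
```

```text
t 4.75 tcp [0.4901 0.1614 0.1661] heading -72.09 window pred [0.5212 0.0652 0.1491]
scene 0.02 84 b [-0.0093  0.0121  0.0165] z [0.0077 0.0283 0.0326]
scene 0.03 87 b [-0.0096  0.0116  0.0168] z [0.0075 0.0286 0.033 ]
scene 0.04 90 b [-0.0095  0.0106  0.0166] z [0.0085 0.0281 0.0326]
scene 0.05 97 b [-0.01   0.011  0.018] z [0.0096 0.0274 0.0305]
scene 0.06 89 b [-0.0111  0.0085  0.0197] z [0.0041 0.0211 0.0282]
scene 0.07 140 b [-0.0129  0.0101  0.0193] z [-0.0072  0.0195  0.0254]
scene 0.08 139 b [-0.0132  0.0076  0.0183] z [-0.0134  0.0086  0.0164]
scene 0.09 115 b [-0.0149  0.0036  0.018 ] z [-0.0108 -0.0003  0.0061]
scene 0.1 25 b [-0.0133  0.0042  0.0157] z [-0.0083 -0.0059 -0.0011]
top 0.02 56 b [-0.0161 -0.0042  0.0105] z [0.0133 0.0267 0.0305]
top 0.03 65 b [-0.0164 -0.0032  0.0108] z [0.0147 0.0275 0.0316]
top 0.04 63 b [-0.0163 -0.0038  0.0112] z [0.0175 0.0272 0.031 ]
top 0.05 64 b [-0.0164 -0.0045  0.0102] z [0.0116 0.0268 0.0305]
top 0.06 73 b [-0.0184 -0.0036  0.0138] z [0.0092 0.0188 0.0272]
top 0.07 79 b [-0.0185 -0.0035  0.0138] z [0.0077 0.018  0.0245]
top 0.08 76 b [-0.0186 -0.0025  0.0146] z [-0.      0.0093  0.0156]
top 0.09 74 b [-0.0179 -0.0022  0.0146] z [-0.0069 -0.0012  0.005 ]
top 0.1 27 b [-0.015   0.0002  0.0142] z [-0.0095 -0.006  -0.0024]
```

```bash
python3 - <<'E'
import cv2
a=cv2.imread('pics/scene2.png')[130:330,240:540];cv2.imwrite('pics/c.png',cv2.resize(a,(780,520),interpolation=cv2.INTER_CUBIC))
E
```

```text
(no output)
```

View pics/c.png

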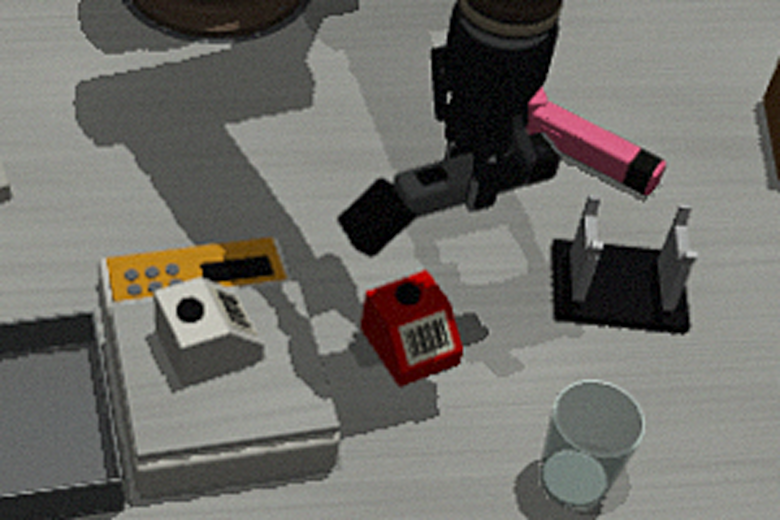

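The crop shows the reader level in the gripper, nose at about (370,215), pointing at the label at (235,312). The stand is empty and the red cartridge is clear below. I'll move in to 8 cm and hold there.

Call:
drive_tool:
  moves: [0,0,0.001,0,-0.1,0.01,0,0,0,0.002,0.005,-0.2,0.02,0,0,0,0.003,0.01,-0.29,0.03,0,0,0,0.003,0.014,-0.34,0.03,0,0,0,0.003,0.014,-0.358,0.03,0]

```text
time_s: 5.27
tcp_pos: [0.492, 0.1265, 0.1694]
tool_rot: [0.585, 0.811, -0.0, 0.0]
wrist_force: [0.7, -0.3, -1.1]
width: 0.0295
grasp_force: 35.0
```

Call:
drive_tool:
  moves: [0,0,0,0,0,0,0,0,0,0,0,0,0,0,0,0,0,0,0,0,0,0,0,0,0,0,0,0,0,0,0,0,0,0,0]

```text
time_s: 5.68
tcp_pos: [0.4919, 0.1278, 0.1692]
tool_rot: [0.585, 0.811, 0.0, -0.0]
wrist_force: [-0.2, 0.3, -0.9]
width: 0.0293
grasp_force: 35.0
```

```bash
python3 win.py 3 | head -1; python3 - <<'E'
from h import *
L=np.array([.5415,-.0235,.0957]);
for n in('scene','top'):
    z=np.load('/tmp/'+n+'.npz');C=cloud(n,z['d']).reshape(-1,3)
    q=C[(C[:,0]>.48)&(C[:,0]<.62)&(C[:,1]>-.13)&(C[:,1]<0.03)&(C[:,2]>.106)&(C[:,2]<.113)]
    print(n,cv2.minAreaRect(q[:,:2].astype(np.float32)))
E
```

```text
t 5.6833 tcp [0.4919 0.1278 0.1692] heading -71.56 window pred [0.5239 0.0318 0.1522]
scene ((0.5526089668273926, -0.05328618735074997), (0.06413550674915314, 0.05120415613055229), 18.433528900146484)
top ((0.5512332320213318, -0.05569716542959213), (0.060602761805057526, 0.04898465797305107), 18.196735382080078)
```

Call:
drive_tool:
  moves: [0,0,0,0,0,0,0,0,0,0,0,0,0,0,0,0,0,0,0,0,0,0,0,0,0,0,0,0,0,0,0,0,0,0,0]

```text
time_s: 6.2
tcp_pos: [0.4919, 0.1274, 0.1693]
tool_rot: [0.585, 0.811, -0.0, -0.0]
wrist_force: [0.3, -0.2, -1.2]
width: 0.0296
grasp_force: 35.0
```

Call:
drive_tool:
  moves: [0,0,0,0,0,0,0,0,0,0,0,0,0,0,0,0,0,0,0,0,0,0,0,0,0,0,0,0,0,0,0,0,0,0,0]

```text
time_s: 6.62
tcp_pos: [0.4919, 0.1274, 0.1693]
tool_rot: [0.585, 0.811, 0.0, 0.0]
wrist_force: [0.0, 0.2, -2.5]
width: 0.0296
grasp_force: 35.0
```

Call:
drive_tool:
  moves: [0,0,0,0,0,0,0,0,0,0,0,0,0,0,0,0,0,0,0,0,0,0,0,0,0,0,0,0,0,0,0,0,0,0,0]

```text
time_s: 7.03
tcp_pos: [0.4919, 0.1274, 0.1693]
tool_rot: [0.585, 0.811, -0.0, 0.0]
wrist_force: [0.3, 0.5, -1.7]
width: 0.0296
grasp_force: 35.0
```

Call:
drive_tool:
  moves: [0,0,0,0,0,0,0,0,0,0,0,0,0,0,0,0,0,0,0,0,0,0,0,0,0,0,0,0,0,0,0,0,0,0,0]

```text
time_s: 7.45
tcp_pos: [0.4919, 0.1274, 0.1693]
tool_rot: [0.585, 0.811, -0.0, -0.0]
wrist_force: [0.5, 1.6, -1.7]
width: 0.0296
grasp_force: 35.0
```

Call:
drive_tool:
  moves: [0,0,0,0,0,0,0,0,0,0,0,0,0,0,0,0,0,0,0,0,0,0,0,0,0,0,0,0,0,0,0,0,0,0,0]

```text
time_s: 7.87
tcp_pos: [0.4919, 0.1274, 0.1693]
tool_rot: [0.585, 0.811, -0.0, -0.0]
wrist_force: [-0.7, 0.1, -1.6]
width: 0.0297
grasp_force: 35.0
```

Call:
drive_tool:
  moves: [0,0,0,0,0,0,0,0,0,0,0,0,0,0,0,0,0,0,0,0,0,0,0,0,0,0,0,0,0,0,0,0,0,0,0]

```text
time_s: 8.28
tcp_pos: [0.4919, 0.1274, 0.1693]
tool_rot: [0.585, 0.811, -0.0, 0.0]
wrist_force: [-0.6, 0.8, -1.3]
width: 0.0293
grasp_force: 35.0
```

Call:
drive_tool:
  moves: [0,0,-0.01,-0.02,0.1,0,0,0,0,-0.02,-0.04,0.3,0,0,0,0,-0.04,-0.07,0.5,0,0,0,0,-0.06,-0.1,0.75,0,0,0,0,-0.08,-0.13,1,0,0]

```text
time_s: 8.7
tcp_pos: [0.4788, 0.2282, 0.1693]
tool_rot: [0.683, 0.73, 0.0, 0.0]
wrist_force: [0.1, 0.1, -1.4]
width: 0.0296
grasp_force: 35.0
```

Call:
drive_tool:
  moves: [0,0,-0.02,-0.02,0.25,0,0,0,0,-0.04,-0.05,0.5,0,0,0,0,-0.06,-0.09,0.75,0,0,0,0,-0.08,-0.12,0.92,0,0,0,0,-0.083,-0.13,1,0,0]

```text
time_s: 9.12
tcp_pos: [0.4654, 0.3297, 0.1693]
tool_rot: [0.771, 0.637, 0.0, -0.0]
wrist_force: [-0.5, -0.2, -1.0]
width: 0.0292
grasp_force: 35.0
```

Call:
drive_tool:
  moves: [0,0,0,0,0,0,0,0,0,0,0,0,0,0,0,0,0,0,0,0,0]

```text
time_s: 9.37
tcp_pos: [0.4659, 0.3264, 0.169]
tool_rot: [0.771, 0.637, -0.001, 0.0]
wrist_force: [-0.2, -0.3, -1.5]
width: 0.0297
grasp_force: 35.0
```

Call:
drive_tool:
  moves: [0,0,0,0,0.066,-0.1,0,0,0,0,0,0.066,-0.3,0,0,0,0,0,0.066,-0.5,0,0,0,0,0,0.066,-0.65,0,0,0,0,0,0.066,-0.75,0]

```text
time_s: 9.78
tcp_pos: [0.4648, 0.3326, 0.0916]
tool_rot: [0.771, 0.636, -0.002, -0.0]
wrist_force: [-0.8, -1.0, -2.1]
width: 0.0294
grasp_force: 35.1
```

Call:
drive_tool:
  moves: [0,0,0,0,0,0,0,0,0,0,0,0,0,0]

```text
time_s: 9.95
tcp_pos: [0.4657, 0.3335, 0.0935]
tool_rot: [0.771, 0.636, -0.001, -0.0]
wrist_force: [0.5, 0.1, -1.0]
width: 0.0298
grasp_force: 35.0
```

Call:
drive_tool:
  moves: [0,0,0,0,0,-0.08,0,0,0,0,0,0,-0.15,0,0,0,0,0,0,-0.2,0,0,0,0,0,0,-0.23,0,0,0,0,0,0,-0.245,0]

```text
time_s: 10.37
tcp_pos: [0.4656, 0.3339, 0.0692]
tool_rot: [0.771, 0.637, -0.0, -0.0]
wrist_force: [0.2, -0.2, -1.3]
width: 0.0294
grasp_force: 35.0
```

Call:
drive_tool:
  moves: [0,0,0,0,0,0,0,0,0,0,0,0,-0.01,0,0,0,0,0,0,-0.01,0]

```text
time_s: 10.62
tcp_pos: [0.4661, 0.3342, 0.0689]
tool_rot: [0.771, 0.637, 0.0, 0.0]
wrist_force: [-1.1, -0.4, -1.6]
width: 0.0296
grasp_force: 35.0
```

Call:
drive_tool:
  moves: [0,0,0,0,0,-0.01,0,0,0,0,0,0,-0.015,0,0,0,0,0,0,-0.015,0,0,0,0,0,0,-0.015,0.3,0,0,0,0,0,-0.015,0.5]

```text
time_s: 11.03
tcp_pos: [0.4662, 0.3342, 0.0676]
tool_rot: [0.771, 0.637, 0.0, 0.0]
wrist_force: [-0.1, -0.2, -0.8]
width: 0.0404
grasp_force: 0.0
```

Call:
drive_tool:
  moves: [0,0,0,0,0,0,0.8,0,0,0,0,0,0,1,0,0,0,0,0,0,1,0,0,0,0,0,0,1,0,0,0,0,0,0,1]

```text
time_s: 11.45
tcp_pos: [0.4659, 0.3341, 0.0673]
tool_rot: [0.771, 0.637, 0.0, 0.0]
wrist_force: [-0.4, 0.7, -0.1]
width: 0.0853
grasp_force: 0.0
```

Call:
drive_tool:
  moves: [0,0,0,0,0,0.1,1,0,0,0,0,0,0.3,1,0,0,0,0,0,0.6,1,0,0,0,0,0,0.9,1,0,0,0,0,0,1,1]

```text
time_s: 11.87
tcp_pos: [0.4687, 0.3358, 0.1729]
tool_rot: [0.771, 0.637, 0.004, 0.001]
wrist_force: [0.9, 0.7, -0.2]
width: 0.0852
grasp_force: 0.0
```

Call:
drive_tool:
  moves: [0,0,0.035,0.1,-0.2,0.05,1,0,0,0.07,0.2,-0.4,0.1,1,0,0,0.1,0.3,-0.6,0.1,0.7,0,0,0.13,0.4,-0.8,0.1,0.35,0,0,0.164,0.5,-1,0.1,0.35]

```text
time_s: 12.28
tcp_pos: [0.5162, 0.2332, 0.1777]
tool_rot: [0.581, 0.814, 0.0, 0.0]
wrist_force: [0.0, -1.1, 0.3]
width: 0.0513
grasp_force: 0.0
```

```bash
python3 - <<'E'
from h import *
a=np.radians(259);h=np.array([np.cos(a),np.sin(a)]);l=np.array([-h[1],h[0]])
for n in('scene','top'):
    p,d=cap(n,n+'4.png');C=cloud(n,d).reshape(-1,3)
    q=C[(C[:,0]>.38)&(C[:,0]<.6)&(C[:,1]>.2)&(C[:,1]<.45)&(C[:,2]>.093)&(C[:,2]<.106)]
    if len(q)>3:print(n,np.percentile(q[:,:2]@h,[0,2,50,98,100]).round(4),np.percentile(q[:,:2]@l,[2,10,50,90,98]).round(4),np.percentile(q[:,2],[20,50,80]).round(4))
    q=C[(C[:,0]>.48)&(C[:,0]<.62)&(C[:,1]>-.13)&(C[:,1]<0.03)&(C[:,2]>.106)&(C[:,2]<.113)]
    print(n,cv2.minAreaRect(q[:,:2].astype(np.float32)))
    cv2.imwrite('pics/d_%s.png'%n,cv2.resize(p[130:350,120:540,::-1],(798,418),interpolation=cv2.INTER_CUBIC))
print(observe())
E
```

```text
scene [-0.49   -0.4867 -0.4312 -0.3436 -0.3386] [0.3808 0.3849 0.3991 0.4094 0.4116] [0.0963 0.0989 0.1006]
scene ((0.5525054931640625, -0.05437862500548363), (0.06402517110109329, 0.049253128468990326), 17.106853485107422)
top [-0.4887 -0.4849 -0.4407 -0.3931 -0.3895] [0.3809 0.3837 0.3943 0.4045 0.4072] [0.095  0.097  0.0991]
top ((0.5516997575759888, -0.057049110531806946), (0.059930723160505295, 0.04563941806554794), 17.426551818847656)
{'time_s': 12.3833, 'qpos': array([ 3.44835276e-01,  2.54365618e-01,  1.81969805e+00, -1.35146397e-03,
        1.06708899e+00,  2.28668042e-02]), 'qvel': array([0.04243073, 0.00246675, 0.00402213, 0.04855142, 0.00542222,
       0.11964572]), 'joint_efforts': array([-7.43734483e-01, -3.71590555e+01, -2.57166213e+01, -1.91455437e-01,
       -1.09227339e-02, -5.63150849e-01]), 'tcp_pos': array([0.51710852, 0.23156035, 0.17750955]), 'tool_rot': array([ 5.84357232e-01,  8.11496288e-01, -1.53574930e-04,  6.12480433e-04]), 'wrist_force': array([ 0.22241154, -0.30311423,  0.10732701]), 'wrist_torque': array([ 0.01718164,  0.03064335, -0.01867778]), 'grasp_force': 0.0, 'width': 0.03631227990069692}
```

View pics/d_scene.png

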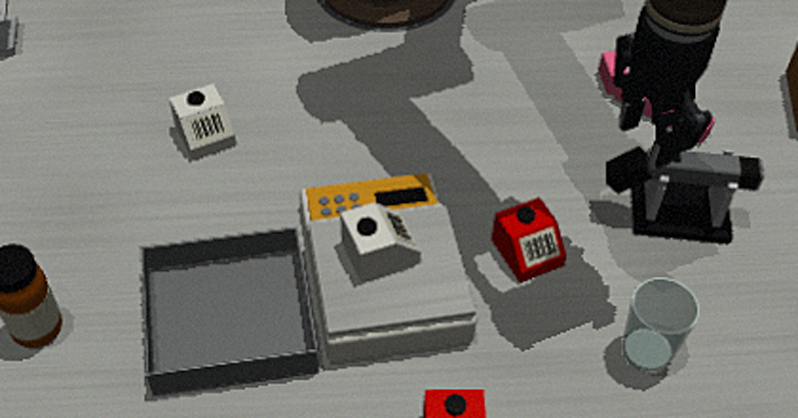

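The crop shows the reader back on its forks, nose at (628,170), and the cartridge still on the pan at (380,245). Next I'll go behind the cartridge's label end.

Call:
drive_tool:
  moves: [0,0,0,0.01,-0.2,0,0.35,0,0,0,0.02,-0.45,0,0.35,0,0,0,0.03,-0.7,0,0.35,0,0,0,0.04,-0.9,0,0.35,0,0,0,0.05,-1,0,0.35]

```text
time_s: 12.8
tcp_pos: [0.5204, 0.1327, 0.1772]
tool_rot: [0.585, 0.811, -0.0, -0.0]
wrist_force: [0.4, 0.6, -0.1]
width: 0.0295
grasp_force: 0.0
```

Call:
drive_tool:
  moves: [0,0,0,0.01,-0.25,0,0.35,0,0,0,0.03,-0.5,-0.1,0.35,0,0,0,0.05,-0.8,-0.2,0.35,0,0,0,0.06,-1,-0.3,0.35,0,0,0,0.06,-1,-0.4,0.35]

```text
time_s: 13.22
tcp_pos: [0.5274, 0.0318, 0.1371]
tool_rot: [0.585, 0.811, -0.0, 0.001]
wrist_force: [-0.0, 0.2, 1.1]
width: 0.0296
grasp_force: 0.0
```

Call:
drive_tool:
  moves: [0,0,0,0,-0.1,0,0.35,0,0,0,0,-0.1,0,0.35,0,0,0,0,-0.1,0,0.35]

```text
time_s: 13.47
tcp_pos: [0.5272, 0.0247, 0.1376]
tool_rot: [0.584, 0.812, 0.0, 0.0]
wrist_force: [-0.3, -0.3, 0.6]
width: 0.03
grasp_force: 0.0
```

Call:
drive_tool:
  moves: [0,0,0,0,0,-0.2,0.35,0,0,0,0,0,-0.4,0.35,0,0,0,0,0,-0.55,0.35,0,0,0,0,0,-0.65,0.35,0,0,0,0,0,-0.69,0.35]

```text
time_s: 13.88
tcp_pos: [0.5262, 0.0251, 0.0672]
tool_rot: [0.583, 0.812, -0.0, -0.001]
wrist_force: [0.2, 0.2, 0.2]
width: 0.0297
grasp_force: 0.0
```

Call:
drive_tool:
  moves: [0,0,0,0,0,-0.02,0.35,0,0,0,0,0,-0.03,0.35,0,0,0,0,0,-0.03,0.35]

```text
time_s: 14.13
tcp_pos: [0.5278, 0.0242, 0.066]
tool_rot: [0.584, 0.812, 0.0, 0.001]
wrist_force: [-0.3, -0.1, 0.1]
width: 0.0301
grasp_force: 0.0
```

```bash
python3 - <<'E'
from h import *
p,d=cap('scene','s5.png')
cv2.imwrite('pics/e.png',cv2.resize(p[190:330,190:400,::-1],(780,520),interpolation=cv2.INTER_CUBIC))
E
```

```text
(no output)
```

View pics/e.png

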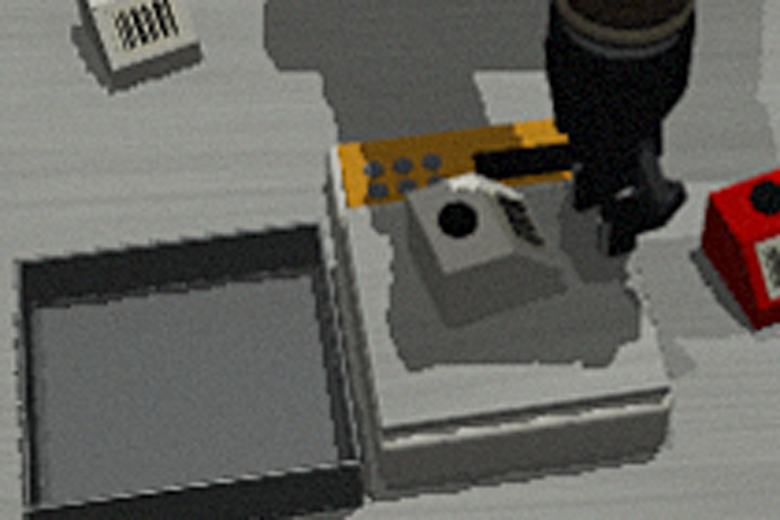

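The crop shows the fingers at (620,220), standing behind the label slope at (520,225) with the tray clear ahead. I'll push along the cartridge's own axis.

Call:
drive_tool:
  moves: [0,0,0,0.025,-0.076,0,0.35,0,0,0,0.05,-0.15,0,0.35,0,0,0,0.076,-0.228,0,0.35,0,0,0,0.1,-0.3,0,0.35,0,0,0,0.127,-0.38,0,0.35]

```text
time_s: 14.6
tcp_pos: [0.5399, -0.0146, 0.0656]
tool_rot: [0.584, 0.812, 0.0, -0.0]
wrist_force: [-0.4, 1.7, 1.9]
width: 0.0301
grasp_force: 1.1
```

Call:
drive_tool:
  moves: [0,0,0,0.025,-0.076,0,0.35,0,0,0,0.05,-0.15,0,0.35,0,0,0,0.076,-0.228,0,0.35,0,0,0,0.1,-0.3,0,0.35,0,0,0,0.127,-0.38,0,0.35]

```text
time_s: 15.02
tcp_pos: [0.5524, -0.0526, 0.0652]
tool_rot: [0.584, 0.812, 0.0, -0.0]
wrist_force: [-0.1, 1.7, 1.4]
width: 0.0296
grasp_force: 1.1
```

```bash
python3 - <<'E'
from h import *
p,d=cap('scene','s6.png')
cv2.imwrite('pics/f.png',cv2.resize(p[190:330,190:400,::-1],(780,520),interpolation=cv2.INTER_CUBIC))
E
```

```text
(no output)
```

View pics/f.png

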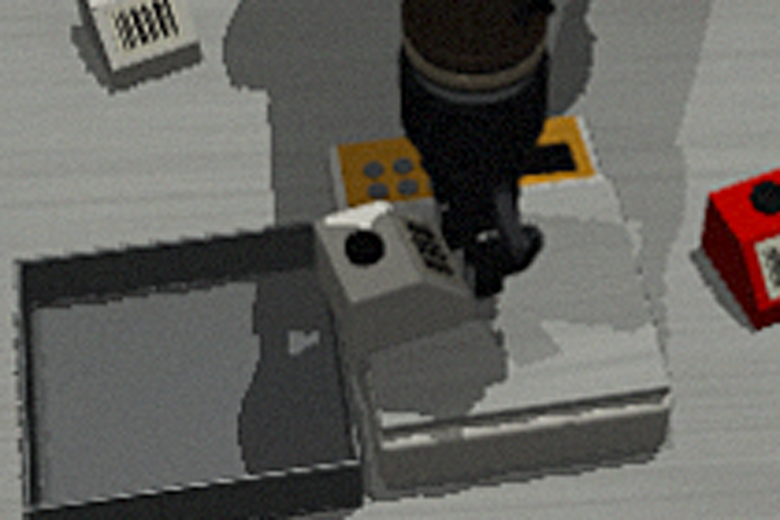

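The crop shows the cartridge overhanging the pan's edge at (330,260), sliding straight. I'll keep pushing.

Call:
drive_tool:
  moves: [0,0,0,0.025,-0.076,0,0.35,0,0,0,0.05,-0.15,0,0.35,0,0,0,0.076,-0.228,0,0.35,0,0,0,0.1,-0.3,0,0.35,0,0,0,0.127,-0.38,0,0.35]

```text
time_s: 15.48
tcp_pos: [0.5652, -0.0906, 0.0653]
tool_rot: [0.584, 0.812, -0.0, -0.0]
wrist_force: [-0.5, 1.1, 1.5]
width: 0.0294
grasp_force: 0.8
```

Call:
drive_tool:
  moves: [0,0,0,0.025,-0.076,0,0.35,0,0,0,0.05,-0.15,0,0.35,0,0,0,0.076,-0.228,0,0.35,0,0,0,0.1,-0.3,0,0.35,0,0,0,0.127,-0.38,0,0.35]

```text
time_s: 15.9
tcp_pos: [0.5779, -0.1289, 0.0652]
tool_rot: [0.584, 0.812, -0.0, 0.0]
wrist_force: [0.5, 0.0, -0.3]
width: 0.03
grasp_force: 0.0
```

```bash
python3 - <<'E'
from h import *
p,d=cap('scene','s7.png')
cv2.imwrite('pics/g.png',cv2.resize(p[190:330,190:400,::-1],(780,520),interpolation=cv2.INTER_CUBIC))
E
```

```text
(no output)
```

View pics/g.png

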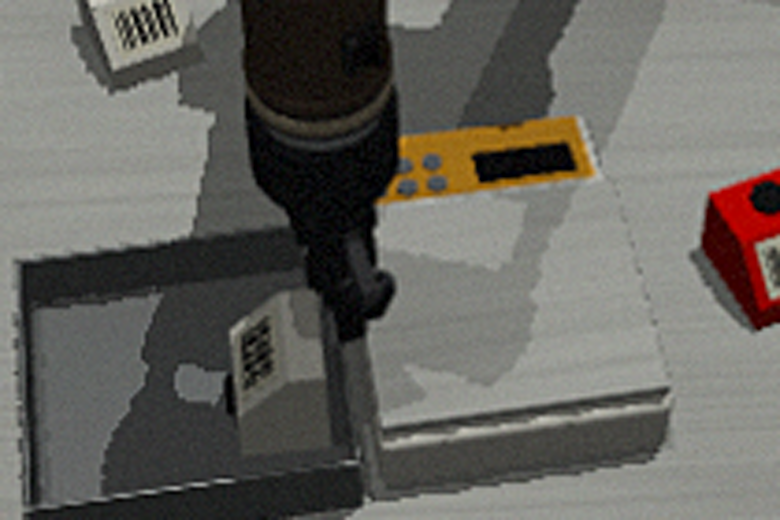

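The cartridge now lies in the tray on its front end at (280,390). I'll lift the tool clear and check everything.

Call:
drive_tool:
  moves: [0,0,0,0,0.05,0.2,0.35,0,0,0,-0.05,0.1,0.5,0.35,0,0,0,-0.1,0.2,0.8,0.35,0,0,0,-0.2,0.3,1,0.35,0,0,0,-0.3,0.4,1,0.35]

```text
time_s: 16.37
tcp_pos: [0.5517, -0.0888, 0.1709]
tool_rot: [0.584, 0.812, 0.002, 0.005]
wrist_force: [0.9, -0.5, -0.4]
width: 0.0299
grasp_force: 0.0
```

Call:
drive_tool:
  moves: [0,0,0,-0.2,0.2,0.1,0.35,0,0,0,-0.4,0.4,0.2,0.35,0,0,0,-0.6,0.6,0.2,0.35,0,0,0,-0.7,0.7,0.2,0.35,0,0,0,-0.7,0.7,0.2,0.35]

```text
time_s: 16.78
tcp_pos: [0.4753, -0.0163, 0.1849]
tool_rot: [0.583, 0.813, -0.0, -0.001]
wrist_force: [-0.3, 0.7, -0.3]
width: 0.0297
grasp_force: 0.0
```

Call:
drive_tool:
  moves: [0,0,0,0,0,0,0.35,0,0,0,0,0,0,0.35,0,0,0,0,0,0,0.35,0,0,0,0,0,0,0.35,0,0,0,0,0,0,0.35]

```text
time_s: 17.2
tcp_pos: [0.4782, -0.0186, 0.1851]
tool_rot: [0.584, 0.812, -0.0, -0.0]
wrist_force: [0.8, 0.1, 0.5]
width: 0.0299
grasp_force: 0.0
```

```bash
python3 - <<'E'
from h import *
a=np.radians(259);h=np.array([np.cos(a),np.sin(a)]);l=np.array([-h[1],h[0]])
for n in('scene','top'):
    p,d=cap(n,n+'8.png');C=cloud(n,d).reshape(-1,3)
    q=C[(C[:,0]>.38)&(C[:,0]<.6)&(C[:,1]>.2)&(C[:,1]<.45)&(C[:,2]>.093)&(C[:,2]<.106)]
    print(n,'reader',np.percentile(q[:,:2]@h,[2,50,98]).round(4),np.percentile(q[:,:2]@l,[2,50,98]).round(4),np.median(q[:,2]).round(4))
    m=(C[:,0]>.48)&(C[:,0]<.68)&(C[:,1]>-.3)&(C[:,1]<-.135)&(C[:,2]>.05)&(C[:,2]<.1)
    q=C[m];print('cart above .05',len(q),cv2.minAreaRect(q[:,:2].astype(np.float32)),np.percentile(q[:,2],[5,50,95]).round(4))
print(observe()['time_s'],observe()['tcp_pos'])
a=cv2.imread('pics/scene8.png')[150:380,110:530];cv2.imwrite('pics/i.png',cv2.resize(a,(798,437),interpolation=cv2.INTER_CUBIC))
E
```

```text
scene reader [-0.4863 -0.4179 -0.3436] [0.3803 0.3988 0.4116] 0.0992
cart above .05 660 ((0.5704600214958191, -0.2011621594429016), (0.12863217294216156, 0.14088831841945648), 5.061767101287842) [0.0516 0.0699 0.0771]
top reader [-0.4846 -0.418  -0.3459] [0.3808 0.3941 0.4073] 0.0969
cart above .05 410 ((0.5505692958831787, -0.17579369246959686), (0.2075854241847992, 0.10920685529708862), 42.99886703491211) [0.0521 0.0684 0.0751]
17.3 [ 0.47798158 -0.0183873   0.18506613]
```

View pics/i.png

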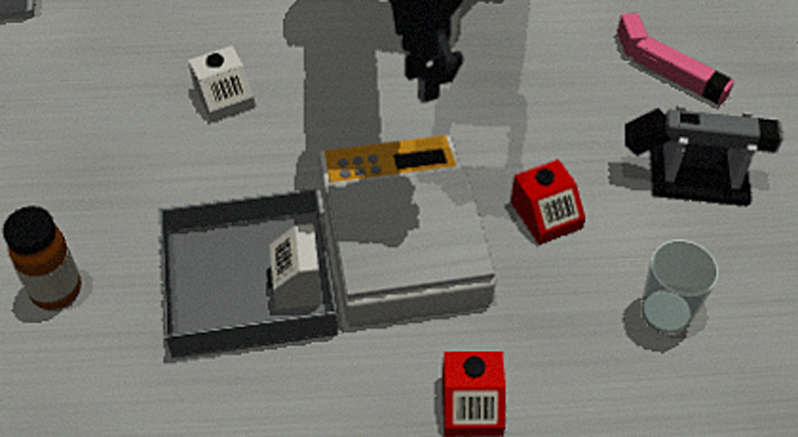

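The crop shows the cartridge at rest on its end inside the tray at (290,270), top about 73 mm up, so its middle is about 38 mm. The reader is home at (705,130) and the other items haven't moved.

```bash
python3 -c "
from cell import *
print(hand_in())"
```

```text
the job is handed in; nothing more can be done
None
```

The job is handed in at about 17 s: I held the reader on the label about 8 cm away for over 2 s and laid it back on its stand, then slid the cartridge into the tray, where it rests on its end; the hand-in call returned no verdict.

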